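# Take a hot thread spool off the steamer with tongs

## Robot

A 6-joint arm with a two-finger parallel gripper is mounted at the origin on a cart in front of the work surface, level with it; the furniture and walls round the work are solid. World frame = base frame: x ahead of the robot, y to its left, z up, the work surface at z = 0. Lengths are in m, angles in rad, forces in N, time in s.
With the tool pointing down it reaches from about 0.375 to 0.9 m from the base axis. Payload 3.1 kg.
Tool frame: the origin (TCP) lies between the finger pads; the fingertips stand manip.finger_overhang ahead of it and the grasp point (between the pads) lies 5 mm behind it (manip.finger_overhang is the distance from the TCP to the fingertips, in m); z points along the fingers, y is the line along which they close (so a half turn about z gives the same grasp; the last joint's range is limited). The gripper opens to 85 mm and grips with 20 to 120 N. Pads are 22 mm wide; open, the fingers measure 114 mm over their backs; the gripper's body (76 mm by 85 mm) begins 54 mm behind the grasp point. The pads swing forward as they close: fully open they stand 13 mm farther back than shut.
Start: joints at [-1.347, 0.527, 1.433, -0, 1.181, -0.178], TCP at [0.245, -0.575, 0.245] pointing down, gripper open.
Joint ranges: [-3.08, 3.08], [-0.75, 2.2], [0.22, 2.44], [-1.43, 4.57], [0, 2.65], [-2.85, 2.85]. Speed limits (rad/s): [2.79, 2.79, 3.14, 3.14, 3.14, 3.14].

## Interface

Orientations are given as a unit quaternion [x, y, z, w].
In Python, from station import manip gives the robot as it stands.
- The arm moves only by the tool drive_tool, never from a script. Its argument "plan" is a list of rows, each a list of 7 numbers: the shift along the tool's x, y, z in m, then the turn, a rotation vector about the tool's x, y, z in degrees, then the opening, from -1 (shut) to 1 (fully open). In form: [[x, y, z, wx, wy, wz, gripper], ...]. A call has 1 to 10 rows; each row shifts and turns the commanded pose from where the row before left it, along the tool's axes as they then stand; what a row does not reach is not made up. A row lasts 1/10 s, in which the tool goes at most 50 mm and 8.59 degrees, less where a joint would pass 70% of its speed; a pose out of reach is approached as far as the arm can. A call is refused whole if a number of a shift passes 0.05 or a number of a turn 8.59, either way. A call with a gripper value outside its range is refused whole. The fingers move at their own pace and stop on an object; "newtons" is the grip in N (left out, the last holds). Time passes only in rows, so rows that do not move let the fingers close. It gives the time, the measured TCP pose, the force, the opening and the grip force at its end, in the units of the state.
- manip.sense(): the state, without advancing time (a new reading comes with each control period).
- manip.snapshot(name): name is "side" or "top" or "wrist"; returns a dict with "image" (480x640x3 uint8, red, green, blue), "z_map" (480x640 float32, m along the optical axis (not along the pixel's ray), 0 where there is no reading), "fov_y" (degrees; the focal length in pixels is half the picture's height over the tangent of half this angle, whatever the lens; pixels are square), "cx", "cy" (the principal point, pixels), "extrinsics" (4x4, takes a point from camera to world coordinates); the wrist camera has in their place "mount" (4x4, takes a point from camera to tool coordinates, whose origin is the TCP and whose axes are the flange's). Camera axes: x right, y up, looking along -z (the intrinsics and any distortion apply to the point x, -y, -z); pixel columns grow to the right and rows downward; lengths in m; the calibration is good to about 2 mm. A picture is of the moment at which its call begins: read the wrist's pose just before it.
- manip.sign_off(): hands the job in; it is judged then, once.
The state is a dict: "t": time; "q": joint angles; "qd": joint speeds; "tau": joint torques, N m; "tcp_pos": TCP position; "tool_rot": TCP orientation; "force": force on the tool from outside, world axes, zero at the start; "ft_torque": the same for the moment, N m; "finger_gap": opening from 0.0 (shut) to 1.0 (fully open); "gripper_force": force on a finger pad.
Only numpy, scipy, OpenCV 4.12 (cv2) and the standard library are available. Lean on these libraries where they do the work, as an engineer would, in place of code of your own. Each camera call takes 0.05 s, during which the arm holds its last target. There are 200 camera calls.

## Task

Turn the thread steamer's dial down, anticlockwise, until its pointer stands at the one long mark on the scale. Then take the tongs from their rest, close them on the hot spool that stands on the steaming plate, and lift it upright at least 5 cm clear of the plate; finish while still holding it there in the tongs. The fingers must never touch the spool, and the pin tin, the sticky-note block and the receipt roll stay where they are.

Things in the scene. Friction and masses are not known exactly. Their poses are not given: they have to be found in the camera images.
- steamer: thread steamer, fixed: white housing 130 (x) x 210 (y) mm, top 45 mm above the counter. Origin: centre of its underside. On its right half (-y) a perforated steel plate 100 x 100 mm; on its left half, 54 mm from the middle, the dial with a round scale of radius 47 mm: short black ticks every 30 degrees and one long, broad mark at dial value 2.094 rad
- dial (a joint): angle of the dial, rad, 0 to 5.24, growing clockwise seen from above, axis vertical. At 0 the pointer points along the steamer's -x (toward the robot), at 1.571 along its +y; the long mark is at 2.094. Starts beyond the mark, at 2.75 to 3.5; stays where it is left (friction about 0.03 N m)
- dial_grip (a point): point on the dial's axis, 82 mm above the counter, where to grip: a black upright bar 42 mm long, 14 mm thick, 57 to 89 mm above the counter, on a disc of radius 22 mm. The point turns with the dial; the bar runs along the point's x axis. The white line on one half of the bar's top is the pointer; it points along the point's -x
- plate (a point): centre of the steaming plate's upper face, 49 mm above the counter; axes as the steamer
- spool: thread spool, a loose upright spool with a white barrel, 29 mm diameter and 47 mm high, about 30 g, standing anywhere within 25 mm (x and y) of the plate's centre. Origin at the centre of its underside, z along its axis. Not to be touched by the fingers
- spool_mid (a point): middle of the spool, 23.5 mm above its underside, on the axis
- tongs_rest: dark steel rest, fixed: base plate 160 x 90 x 6 mm, two cross bars 43 mm high that carry the tongs, one 75 mm behind and one 55 mm ahead of the grip point; between them nothing stands above the base plate, so fingers can go down outside the tongs' arms. Lugs rise 6 mm at the bars' ends. Origin: under the tongs' grip point, underside; x toward the jaws
- tongs: loose steel tongs, 0.1 kg, level on the rest. Origin: grip point midway between the arms, at half their height (50 mm above the counter on the rest); x toward the jaws, y across the arms (closing direction), z up. Arms are strips 14 mm high, joined by a sprung pin 75 mm behind the origin; over their outer faces at the origin 53 mm when open
- tongs_left (a joint): angle each arm has turned inward, rad (both alike): 0 open, 0.086 shut on the spool, 0.15 fully shut. Arms pressed to 47 mm over the outside at the origin: jaws 45 mm apart; to 40 mm: 29 mm (shut on the spool). The spring pushes back about 3 N on each finger when open, 8 N when shut on the spool; a grip of about 35 N clamps well (jaws press with 0.4 of the rest)
- tongs_jaw (a point): point midway between the jaws, 105 mm ahead (x) of the tongs' origin and 25.5 mm below it. The jaws are plates bent down at the arms' ends, 26 mm long in x, reaching from 7 mm above to 38 mm below the tongs' origin; open, their inner faces are 60 mm apart
- hook_stand: tall garment stand, fixed, at the left of the work: base plate 130 x 150 mm, thin leaning pole from it (0.52, 0.22) and a hook arm bent toward the robot and left, whose tip is about at (0.43, 0.30, 0.55); keep the arm clear of it, most easily by drawing the arm in before swinging past. Origin near the base plate centre, underside
- pin_tin: round teal pin tin, 60 mm diameter, 21 mm high, on the counter; origin at the centre of its underside; leave alone
- sticky_block: yellow sticky-note block, 51 x 51 x 18 mm, on the counter; origin at the centre of its underside; leave alone
- receipt_roll: white receipt roll standing on the counter, 60 mm diameter, 57 mm high; origin at the centre of its underside; leave alone
There are look-alikes about, which are no part of the job. What is shaped like the tongs_rest but yellow is not meant.

How it is judged:
On the way, in this order (a step that is already met when the one before it is completed fails the run):
1. the dial's pointer is at the long mark (within 0.15 rad) (value of joint dial between 1.9444 and 2.2444 rad and velocity of joint dial between -0.05 and 0.05 rad/s), for 0.3 s.
2. the spool is gripped in the tongs and lifted off the plate (height (world z) of spool above 0.069 m and contact force between tongs and spool above 0.5 N and contact force between the fingers and tongs above 1 N), for 0.2 s.
At the end, for the whole second after the job is handed in: Dial within 0.15 rad of the long mark; spool clamped by the tongs (over 1 N, its middle within 30 mm of the point between the jaws), tongs held by the fingers (over 2 N), spool over 45 mm above the plate, within 0.5 rad of upright, still; spool and tongs clear of steamer and rest (value of joint dial between 1.9444 and 2.2444 rad and height (world z) of spool above 0.094 m and contact force between tongs and spool above 1 N and contact force between the fingers and tongs above 2 N and distance between spool_mid and tongs_jaw below 0.03 m and angle between spool's own z axis and vertical below 0.5 rad and contact force between each of spool, tongs and steamer below 0.1 N and contact force between tongs and tongs_rest below 0.1 N and linear speed of spool below 0.05 m/s); the arm keeps its last pose, push and grip.
It fails at once if the fingers or the arm touch the hot spool (contact force between any of the fingers, the arm and spool above 0.3 N).
It fails at once if the pin tin is moved by more than 20 mm (distance of pin_tin from where it was at the start of the episode above 0.02 m).
It fails at once if the sticky-note block is moved by more than 20 mm (distance of sticky_block from where it was at the start of the episode above 0.02 m).
It fails at once if the receipt roll is moved by more than 20 mm (distance of receipt_roll from where it was at the start of the episode above 0.02 m).
It also fails if it takes over 58 s, if anything falls off the work surface, if the arm or the gripper's body presses on something with over 40 N, if the wrist force passes 120 N, or if a joint passes its speed limit or range.

## Working session

There is one attempt and no reset: what is moved stays moved. The work goes in short steps, Python scripts to look and compute and a tool call to move; the robot and the scene stay as the last step left them, time stands still between calls to the robot, and variables do not carry over. Pictures are saved under pics/ and viewed, at most 10 in all, crops included, and the job is handed in when it is done.

Besides the shell and the picture viewer there is one more tool, called after "Call:" in YAML: its name, and indented under it one key for each argument. drive_tool: Moves the arm, as the interface text tells. Its arguments: {"type":"object","properties":{"plan":{"type":"array"},"newtons":{"type":"number"}},"required":["plan"]}

```bash
mkdir -p pics; ls
python3 - <<'E'
from station import manip
import cv2,numpy as np
print(manip.sense()); print(manip.finger_overhang)
for n in ["top","side"]:
    s=manip.snapshot(n); cv2.imwrite(f"pics/{n}0.png",s["image"][:,:,::-1]); np.savez(f"{n}0.npz",**s)
    print(n,{k:v for k,v in s.items() if k not in("image","z_map")})
E
```

```text
pics
{'t': 0.0, 'q': array([-1.34650221e+00,  5.28451762e-01,  1.43388833e+00, -6.27591243e-06,
        1.18139648e+00, -1.78503196e-01]), 'qd': array([-0.00029056,  0.00054488, -0.00022342,  0.00021524,  0.00046068,
        0.00040018]), 'tau': array([ 4.50089046e-04, -4.42340863e+01, -1.78024614e+01, -4.06588797e-04,
        8.13360763e-03, -1.32188779e-05]), 'tcp_pos': array([ 0.24486639, -0.57429854,  0.24434688]), 'tool_rot': array([ 9.79786947e-01,  2.00040968e-01, -2.74418391e-05, -1.07161108e-03]), 'force': array([0.23277517, 0.29322695, 0.97682621]), 'ft_torque': array([ 0.05344603, -0.00192458,  0.01766889]), 'gripper_force': 0.0, 'finger_gap': 1.0011933847324468}
0.014
top {'fov_y': 46.14275795309867, 'cx': 314.08509496241504, 'cy': 241.0463098928585, 'extrinsics': array([[-0.01760278,  0.98579345, -0.16703717,  0.27633123],
       [-0.9998388 , -0.01676394,  0.00643066, -0.19790862],
       [ 0.0035391 ,  0.16712344,  0.98592963,  1.56968056],
       [ 0.        ,  0.        ,  0.        ,  1.        ]])}
side {'fov_y': 43.85718866562161, 'cx': 324.82493906190274, 'cy': 239.56415123870283, 'extrinsics': array([[ 0.96645877,  0.14981041, -0.2086008 ,  0.15567433],
       [-0.25678252,  0.57788427, -0.77466929, -1.51105292],
       [ 0.0044936 ,  0.80225097,  0.59697001,  1.0876907 ],
       [ 0.        ,  0.        ,  0.        ,  1.        ]])}
```

View pics/top0.png

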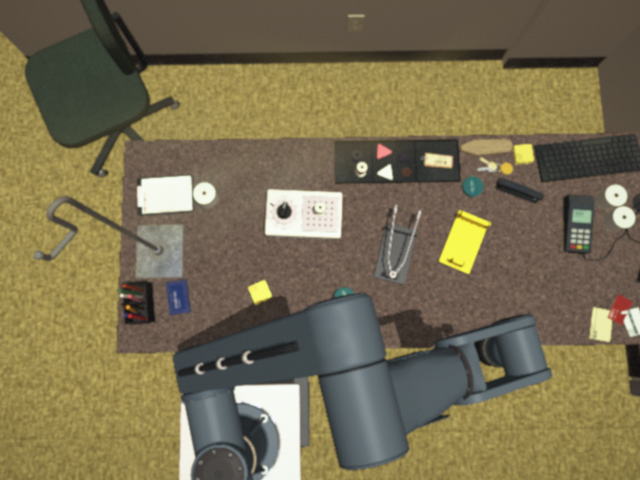

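View pics/side0.png

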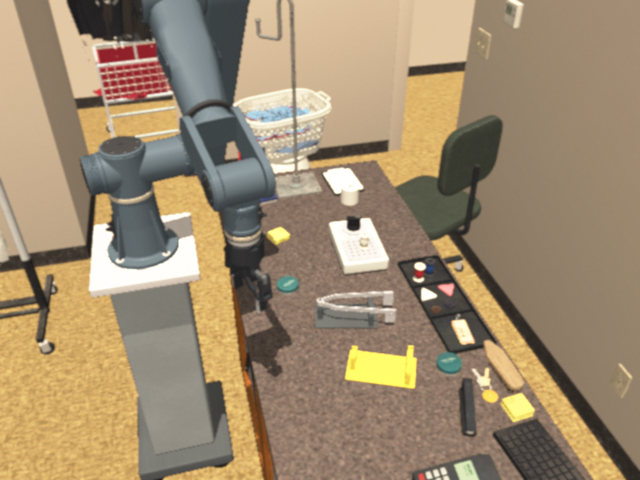

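Top view: the steamer is at (304,214), with its dial at (284,211) and a spool on the plate at (320,208). The tongs lie on the dark rest at (398,245).

Things that could be mistaken for what I want:
- **Rest:** the yellow one at (465,243).
- **Spool:** the one in the tray at (362,169), plus white discs at (204,193) and (616,196).
- **Pin tins:** (343,295) and (473,186).
- **Sticky blocks:** (260,292) and (524,154).

By the description, I choose the steamer's plate spool and the dark rest with the tongs. Next I'll measure and check a close crop.

```bash
cat > h.py <<'E'
import numpy as np,cv2
from scipy.spatial.transform import Rotation as R
def K(s): return 240/np.tan(np.radians(s["fov_y"])/2)
def cast(s,uv,z,E=None):
    E=s["extrinsics"] if E is None else E; f=K(s); uv=np.atleast_2d(uv).astype(float)
    d=np.c_[(uv[:,0]-s["cx"])/f,-(uv[:,1]-s["cy"])/f,-np.ones(len(uv))]@E[:3,:3].T
    return E[:3,3]+d*((z-E[2,3])/d[:,2])[:,None]
def project(s,P,E=None):
    E=s["extrinsics"] if E is None else E; f=K(s)
    c=(np.atleast_2d(P)-E[:3,3])@E[:3,:3]
    return np.c_[s["cx"]+f*c[:,0]/-c[:,2],s["cy"]-f*c[:,1]/-c[:,2]]
def pose(st):
    T=np.eye(4);T[:3,:3]=R.from_quat(st["tool_rot"]).as_matrix();T[:3,3]=st["tcp_pos"];return T
def load(n): return dict(np.load(n))
def wrist(manip,name):
    T=pose(manip.sense()); s=manip.snapshot("wrist"); s["extrinsics"]=T@s["mount"]
    np.savez(name+".npz",**s); cv2.imwrite(f"pics/{name}.png",s["image"][:,:,::-1]); return s
def delta(st,p,xaxis_yaw=None):
    """shift in tool axes to world p"""
    return R.from_quat(st["tool_rot"]).inv().apply(np.array(p)-st["tcp_pos"])
E
python3 - <<'E'
from h import *
s=load("top0.npz"); im=s["image"]
m=(im.min(2)>185).astype(np.uint8); m[:185]=0;m[245:]=0;m[:,:258]=0;m[:,350:]=0
m=cv2.morphologyEx(m,cv2.MORPH_CLOSE,np.ones((9,9)))
c=max(cv2.findContours(m,0,2)[0],key=cv2.contourArea); r=cv2.minAreaRect(c); b=cv2.boxPoints(r); print(b,cast(s,b,.045),cast(s,b,.045).mean(0))
for n,uv,z in [("dial",(284,211),.089),("spool",(320,208),.1),("tongpivot",(393,274),.05),("jawL",(393,208),.05),("jawR",(418,213),.05),("tin",(343,294),.02),("sticky",(260,292),.018),("roll",(204,193),.057)]:
    print(n,cast(s,uv,z).round(3))
crop=cv2.resize(im[175:300,240:440],None,fx=4,fy=4,interpolation=cv2.INTER_CUBIC); cv2.imwrite("pics/crop.png",crop[:,:,::-1])
from station import manip
w=manip.snapshot("wrist"); print(w["mount"],w["fov_y"],w["cx"],w["cy"], w.keys())
E
```

```text
[[265.36914 234.14035]
 [267.23395 189.38474]
 [341.85437 192.49393]
 [339.98956 237.24954]] [[ 0.55617694 -0.07426914  0.045     ]
 [ 0.68287982 -0.07986475  0.045     ]
 [ 0.67049241 -0.28761606  0.045     ]
 [ 0.54401504 -0.27921968  0.045     ]] [ 0.61339105 -0.18024241  0.045     ]
dial [[ 0.611 -0.128  0.089]]
spool [[ 0.615 -0.225  0.1  ]]
tongpivot [[ 0.44 -0.42  0.05]]
jawL [[ 0.623 -0.428  0.05 ]]
jawR [[ 0.607 -0.496  0.05 ]]
tin [[ 0.39  -0.285  0.02 ]]
sticky [[ 0.4   -0.057  0.018]]
roll [[0.672 0.094 0.057]]
[[ 2.77244906e-04  9.63896966e-01  2.66275348e-01  6.60353688e-02]
 [ 9.99999897e-01 -1.71311627e-04 -4.21060829e-04 -6.69692274e-04]
 [-3.60243193e-04  2.66275438e-01 -9.63896914e-01 -1.29566239e-01]
 [ 0.00000000e+00  0.00000000e+00  0.00000000e+00  1.00000000e+00]] 70.82681934665685 320.965969117523 239.4940637790449 dict_keys(['image', 'z_map', 'fov_y', 'cx', 'cy', 'mount'])
```

View pics/crop.png

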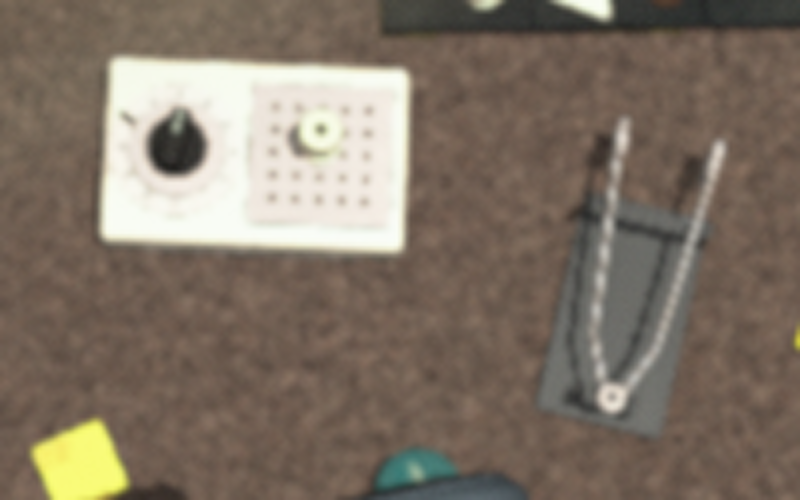

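The crop confirms the white-barrel spool on the plate at (320,130), with the pointer nearly at +x and the long mark at upper left (128,118). The tongs sit on the dark rest with their pivot at (612,398). I'll move over the tongs for a look.

Call:
drive_tool:
  plan:
    - [0.03,0,0,0,0,0,1]
    - [0.04,0,0,0,0,4,1]
    - [0.04,0.003,0,0,0,4,1]
    - [0.04,0.006,0,0,0,4,1]
    - [0.04,0.009,0,0,0,4,1]
    - [0.04,0.01,0,0,0,4,1]
    - [0.04,0.013,0,0,0,4,1]
    - [0.03,0.01,0,0,0,4,1]
    - [0,0,0,0,0,4,1]
    - [0,0,0,0,0,0,1]

```text
t: 1.15
tcp_pos: [0.5416, -0.5595, 0.2438]
tool_rot: [0.997, -0.077, -0.001, -0.001]
force: [-0.6, 0.4, 0.9]
finger_gap: 1.0
gripper_force: 0.0
```

Run:
```python
from station import manip
from h import *
w=wrist(manip,"w1"); print(manip.sense()["tcp_pos"],np.arctan2(*pose(manip.sense())[1::-1,0]))
z=w["z_map"]; print((z>0).mean(), z[240,320])
```

```text
[ 0.54077825 -0.55958603  0.24416325] -0.15378242611468038
0.9955078125 0.38657102
```

View pics/w1.png

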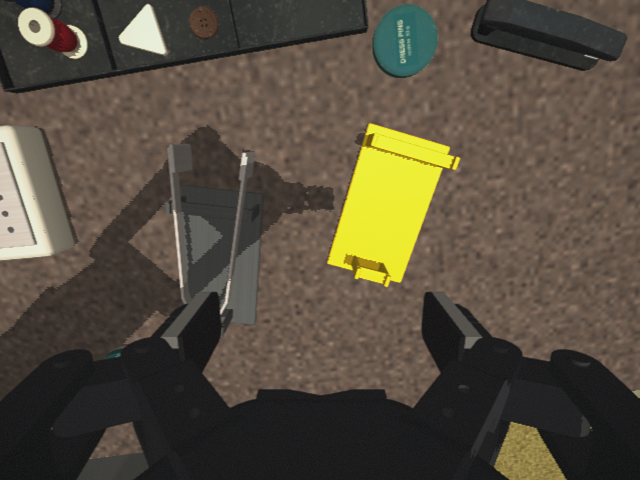

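The wrist view shows the tongs at the left (jaws at (178,155) and (246,158)) on the dark rest, with the yellow rest beside it. I overshot to the right, so I'll move back and left.

Call:
drive_tool:
  plan:
    - [-0.032,-0.032,-0.01,0,0,0,1]
    - [-0.032,-0.032,-0.01,0,0,0,1]
    - [-0.032,-0.032,-0.01,0,0,0,1]
    - [0,0,0,0,0,0,1]
    - [0,0,0,0,0,0,1]

```text
t: 1.7
tcp_pos: [0.4598, -0.4498, 0.2764]
tool_rot: [0.997, -0.078, 0.0, 0.0]
force: [0.2, -0.9, 0.3]
finger_gap: 0.997
gripper_force: 0.0
```

Run:
```python
from station import manip
from h import *
wrist(manip,"w2"); print(manip.sense()["tcp_pos"])
```

```text
[ 0.46061436 -0.45112171  0.27631834]
```

Call:
drive_tool:
  plan:
    - [0.02,-0.045,0,0,0,0,1]
    - [0.02,-0.045,0,0,0,0,1]
    - [0.02,-0.045,0,0,0,0,1]
    - [0.01,-0.045,0,0,0,0,1]
    - [0.01,-0.045,0,0,0,0,1]
    - [0,-0.03,0,0,0,0,1]
    - [0,0,0,0,0,0,1]
    - [0,0,0,0,0,0,1]

```text
t: 2.55
tcp_pos: [0.5806, -0.2115, 0.2752]
tool_rot: [0.997, -0.077, 0.0, 0.001]
force: [0.1, -0.2, -0.6]
finger_gap: 1.002
gripper_force: 0.0
```

Run:
```python
from station import manip
from h import *
wrist(manip,"w3"); print(manip.sense()["tcp_pos"])
a=cv2.imread("pics/w2.png");b=cv2.imread("pics/w3.png")
cv2.imwrite("pics/both.png",np.vstack([a[:300],b[:300]]))
```

```text
[ 0.58027268 -0.2122967   0.2752108 ]
```

View pics/both.png

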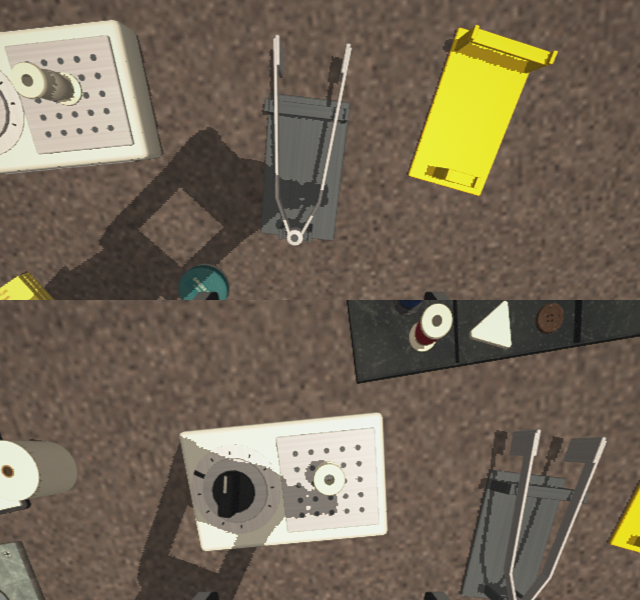

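In w2 (top half), the tongs' pivot is at (294,237) and the jaw tips at (276,40) and (348,47). In w3 (bottom half), the dial bar is at about (233,190), its white pointer line at (226,185), the long mark at (199,174) and the spool top at (329,179). Next I'll measure them.

```bash
cat > m.py <<'E'
from h import *
def cloud(s):
    E=s["extrinsics"];f=K(s);v,u=np.mgrid[:480,:640];z=s["z_map"]
    P=np.stack([(u-s["cx"])/f*z,-(v-s["cy"])/f*z,-z],-1)
    return P@E[:3,:3].T+E[:3,3]
def box(P,m):
    q=P[m][:,:2]; r=cv2.minAreaRect((q*1000).astype(np.float32)); return r
if __name__=="__main__":
    s=load("w3.npz");P=cloud(s);im=s["image"].astype(int)
    ok=s["z_map"]>0
    near=lambda x,y,r:ok&(np.hypot(P[...,0]-x,P[...,1]-y)<r)
    m=near(.615,-.18,.16)&(abs(P[...,2]-.045)<.004); r=box(P,m);print("housing",r,np.median(P[...,2][m]))
    m=near(.615,-.126,.04)&(P[...,2]>.08); print("bar",box(P,m),np.median(P[...,2][m]),m.sum())
    w=m&(im.min(2)>110); print("pointer px",np.argwhere(w).mean(0)[::-1],P[w].mean(0),w.sum(), "bar mean",P[m].mean(0))
    m=near(.615,-.225,.04)&(P[...,2]>.085)&(im.min(2)>80); e=cv2.minEnclosingCircle((P[m][:,:2]*1000).astype(np.float32)); print("spool",e,P[m].mean(0),np.median(P[...,2][m]))
    print("mark",cast(s,(199,174),.046),"spooltop",cast(s,(329,179),.096))
    s=load("w2.npz");P=cloud(s);ok=s["z_map"]>0
    m=ok&(np.hypot(P[...,0]-.53,P[...,1]+.44)<.14)&(P[...,2]>.0515)&(P[...,2]<.09)
    q=P[m]; print("tongs",len(q),q[:,2].min(),np.percentile(q[:,2],[50,99]))
    v,u=np.nonzero(m)
    for lo in range(20,250,20):
        k=(v>=lo)&(v<lo+4)
        if k.any(): 
            uu=np.sort(u[k]); g=np.split(uu,np.where(np.diff(uu)>5)[0]+1)
            print(lo+1.5,[(x.min(),x.max(),cast(s,(x.mean(),lo+1.5),.057)[0,:2].round(4)) for x in g])
    print("pivot",cast(s,(294,237),.057))
E
python3 m.py
```

```text
housing ((612.3385009765625, -179.66629028320312), (209.11622619628906, 129.25462341308594), 86.58594512939453) 0.04610312355203661
bar ((607.6314086914062, -137.0377197265625), (53.44145202636719, 40.82939147949219), 53.00727462768555) 0.3333785327504344 12408
pointer px [224.69565217 185.86956522] [ 0.62464019 -0.12868593  0.090478  ] 23 bar mean [ 0.59672203 -0.14935787  0.32176386]
spool ((616.3793334960938, -224.30630493164062), 14.501060485839844) [ 0.61666178 -0.22437169  0.09678877] 0.09691945842090025
mark [[ 0.63786491 -0.09183001  0.046     ]] spooltop [[ 0.61659017 -0.22489738  0.096     ]]
tongs 1747 0.05154083753281402 [0.05765872 0.06018523]
41.5 [(np.int64(273), np.int64(279), array([ 0.6235, -0.4339])), (np.int64(347), np.int64(348), array([ 0.6134, -0.4991]))]
61.5 [(np.int64(273), np.int64(279), array([ 0.6071, -0.4307])), (np.int64(342), np.int64(348), array([ 0.5972, -0.4946]))]
81.5 [(np.int64(274), np.int64(277), array([ 0.5903, -0.4267])), (np.int64(341), np.int64(344), array([ 0.5805, -0.4897]))]
101.5 [(np.int64(274), np.int64(277), array([ 0.5729, -0.4236])
[... 223 characters left out ...]
, array([ 0.5365, -0.4166])), (np.int64(329), np.int64(332), array([ 0.5281, -0.4705]))]
161.5 [(np.int64(275), np.int64(277), array([ 0.5174, -0.4134])), (np.int64(325), np.int64(328), array([ 0.5095, -0.4636]))]
181.5 [(np.int64(275), np.int64(278), array([ 0.4977, -0.4101])), (np.int64(321), np.int64(324), array([ 0.4904, -0.4567]))]
201.5 [(np.int64(276), np.int64(280), array([ 0.4772, -0.4077])), (np.int64(316), np.int64(320), array([ 0.4707, -0.4492]))]
221.5 [(np.int64(283), np.int64(286), array([ 0.4552, -0.4106])), (np.int64(305), np.int64(310), array([ 0.4515, -0.4345]))]
241.5 [(np.int64(287), np.int64(301), array([ 0.4321, -0.4167]))]
pivot [[ 0.43699949 -0.41754558  0.057     ]]
```

Run:
```python
from m import *
s=load("w3.npz");P=cloud(s);im=s["image"].astype(int);ok=s["z_map"]>0
m=ok&(np.hypot(P[...,0]-.6155,P[...,1]+.1258)<.035)&(abs(P[...,2]-.089)<.005)
b=box(P,m);print("bar",b,m.sum(),np.median(P[m][:,2]))
w=m&(im.min(2)>110); q=P[w][:,:2]; print(len(q),q.mean(0)); l=cv2.fitLine(q.astype(np.float32),2,0,.01,.01).ravel();print(l,np.degrees(np.arctan2(l[1],l[0])))
s=load("w2.npz")
R_=np.array([[.6071,-.4307],[.5903,-.4267],[.5729,-.4236],[.555,-.4202],[.5365,-.4166],[.5174,-.4134],[.4977,-.4101]])
L_=np.array([[.5972,-.4946],[.5805,-.4897],[.5635,-.4835],[.5461,-.4771],[.5281,-.4705],[.5095,-.4636],[.4904,-.4567]])
a=[np.polyfit(x[:,0],x[:,1],1) for x in(R_,L_)]; t=[np.arctan(k[0]) for k in a]; print(t,np.mean(t))
y=np.mean(t); ax=np.array([np.cos(y),np.sin(y)]); piv=np.array([.437,-.4175]); o=piv+.075*ax; n=np.array([-ax[1],ax[0]])
print("origin",o,"jaw",piv+.18*ax)
# arm lateral offsets at origin
for k in (R_,L_):
    c=(k-o); X=c@ax; Y=c@n; print(np.interp(0,X[::-1],Y[::-1]), np.polyfit(X,Y,1))
```

```text
bar ((615.6181640625, -125.51006317138672), (14.891434669494629, 41.76405715942383), 74.17047882080078) 681 0.08953893642091082
23 [ 0.62464019 -0.12868593]
[ 0.9578891  -0.28713855  0.62464017 -0.12868594] -16.686722
[np.float64(-0.18456680807871953), np.float64(-0.34515573819526263)] -0.2648612731369911
origin [ 0.50938466 -0.43713315] jaw [ 0.61072319 -0.46461957]
0.02485265940310812 [0.08044721 0.0248996 ]
-0.024936545419041188 [-0.08048865 -0.02508716]
```

Dial: centre (0.6156, -0.1255), bar at -15.8°, so the value is about 3.36 and it needs about 72° anticlockwise. Tongs: origin (0.509, -0.437), yaw -0.265. Spool at (0.6165, -0.2245). I'll go to the dial.

Call:
drive_tool:
  plan:
    - [0,0,0,0,0,7,0]
    - [0.003,-0.023,0,0,0,0,-0.2]
    - [0.003,-0.023,0,0,0,0,-0.2]
    - [0.003,-0.023,0,0,0,0,-0.2]
    - [0.0015,-0.024,0.02,0,0,0,-0.2]
    - [0,0,0.04,0,0,0,-0.2]
    - [0,0,0.03,0,0,0,-0.2]
    - [0,0,0,0,0,0,-0.2]
    - [0,0,0,0,0,0,-0.2]

```text
t: 3.5
tcp_pos: [0.6154, -0.1261, 0.1852]
tool_rot: [0.99, -0.139, -0.0, 0.0]
force: [0.7, -0.0, 0.5]
finger_gap: 0.4
gripper_force: 0.0
```

Run:
```python
from station import manip
from h import *
s=manip.sense();print(delta(s,(.6156,-.1255,.079)),s["finger_gap"],np.degrees(np.arctan2(*pose(s)[1::-1,0])),pose(s)[:3,2])
```

```text
[ 2.33187842e-05 -6.91975510e-04  1.06216130e-01] 0.3997185084038441 -16.037344388715123 [-1.87757904e-04 -1.31792696e-04 -9.99999974e-01]
```

Call:
drive_tool:
  plan:
    - [0,-0.0005,0.035,0,0,0,-0.2]
    - [0,0,0.035,0,0,0,-0.2]
    - [0,0,0.025,0,0,0,-0.2]
    - [0,0,0.011,0,0,0,-0.2]
    - [0,0,0,0,0,0,-1]
    - [0,0,0,0,0,0,-1]
    - [0,0,0,0,0,0,-1]
    - [0,0,0,0,0,0,-1]
  newtons: 30

```text
t: 4.3
tcp_pos: [0.6159, -0.1254, 0.0805]
tool_rot: [0.99, -0.138, 0.001, 0.001]
force: [-1.2, -4.7, -3.7]
finger_gap: 0.158
gripper_force: 33.6
```

Call:
drive_tool:
  plan:
    - [0,0,0,0,0,-8,-1]
    - [0,0,0,0,0,-8,-1]
    - [0,0,0,0,0,-8,-1]
    - [0,0,0,0,0,-8,-1]
    - [0,0,0,0,0,-8,-1]
    - [0,0,0,0,0,-8,-1]
    - [0,0,0,0,0,-8,-1]
    - [0,0,0,0,0,-8,-1]
    - [0,0,0,0,0,-8,-1]
    - [0,0,0,0,0,-0.5,-1]

```text
t: 5.3
tcp_pos: [0.6162, -0.1266, 0.0806]
tool_rot: [0.88, 0.475, 0.0, 0.003]
force: [-0.4, -8.1, -4.6]
finger_gap: 0.156
gripper_force: 33.5
```

Call:
drive_tool:
  plan:
    - [0,0,0,0,0,0,-1]
    - [0,0,0,0,0,0,-1]
    - [0,0,0,0,0,0,-1]
    - [0,0,0,0,0,0,-1]

```text
t: 5.7
tcp_pos: [0.6162, -0.1266, 0.0806]
tool_rot: [0.88, 0.474, 0.0, 0.003]
force: [0.2, -9.2, -4.7]
finger_gap: 0.156
gripper_force: 33.5
```

Run:
```python
from station import manip
from h import *
s=manip.sense();print(s["t"],s["finger_gap"],s["force"],s["ft_torque"],np.degrees(np.arctan2(*pose(s)[1::-1,0])),s["tcp_pos"])
```

```text
5.7 0.15579375748407984 [ 0.20704248 -9.1718528  -4.74580483] [-1.23149973  0.25324837  0.04978227] 56.624430088878924 [ 0.61621658 -0.12657165  0.08056145]
```

Yaw is 56.6°, as wanted. Releasing, rising and checking.

Call:
drive_tool:
  plan:
    - [0,0,0,0,0,0,-0.3]
    - [0,0,0,0,0,0,-0.3]
    - [0,0,0,0,0,0,-0.3]
    - [0,0,-0.03,0,0,0,-0.3]
    - [0,0,-0.045,0,0,0,-0.3]
    - [0,0,-0.045,0,0,0,-0.3]
    - [-0.02,0.04,-0.03,0,0,8,0]
    - [-0.02,0.04,0,0,0,8,0]
    - [0,0,0,0,0,0,0]
    - [0,0,0,0,0,0,0]

```text
t: 6.7
tcp_pos: [0.6525, -0.2015, 0.2272]
tool_rot: [0.938, 0.347, 0.0, -0.0]
force: [-1.3, 0.5, -0.7]
finger_gap: 0.504
gripper_force: 0.0
```

Run:
```python
from station import manip
from m import *
s=wrist(manip,"w4");P=cloud(s);im=s["image"].astype(int);ok=s["z_map"]>0
m=ok&(np.hypot(P[...,0]-.6155,P[...,1]+.1258)<.035)&(abs(P[...,2]-.089)<.006)
print("bar",box(P,m),m.sum()); w=m&(im.min(2)>110); print(P[w].mean(0),w.sum())
m=ok&(np.hypot(P[...,0]-.6165,P[...,1]+.2245)<.03)&(abs(P[...,2]-.097)<.006); print("spool",m.sum(),cv2.minEnclosingCircle((P[m][:,:2]*1000).astype(np.float32)) if m.any() else 0)
t=manip.sense();print(t["tcp_pos"],np.degrees(np.arctan2(*pose(t)[1::-1,0])))
c,sn=np.cos(-.265),np.sin(-.265)
print("tongs yaw frame delta",np.array([[c,sn],[sn,-c]])@(np.array([.5094,-.4371])-t["tcp_pos"][:2]))
```

```text
bar ((615.4265747070312, -125.87718963623047), (41.773590087890625, 14.461020469665527), 56.51871109008789) 946
[ 0.61847833 -0.11932043  0.08975432] 59
spool 831 ((616.3082275390625, -224.37229919433594), 14.619366645812988)
[ 0.65193649 -0.20040586  0.22664446] 40.609526623221406
tongs yaw frame delta [-0.07556851  0.26576337]
```

Call:
drive_tool:
  plan:
    - [0,0,0,0,0,8,0.5]
    - [0,0,0,0,0,8,1]
    - [0,0,0,0,0,8,1]
    - [0,0,0,0,0,8,1]
    - [0,0,0,0,0,8,1]
    - [0,0,0,0,0,8,1]
    - [-0.005,0.03,0,0,0,7.8,1]
    - [-0.015,0.045,0,0,0,0,1]
    - [-0.015,0.045,0,0,0,0,1]
    - [-0.015,0.045,0,0,0,0,1]

```text
t: 7.75
tcp_pos: [0.5639, -0.3474, 0.2265]
tool_rot: [0.991, -0.131, -0.001, -0.001]
force: [0.1, 0.2, -0.4]
finger_gap: 0.999
gripper_force: 0.0
```

Call:
drive_tool:
  plan:
    - [-0.015,0.045,0,0,0,0,1]
    - [-0.01,0.04,0,0,0,0,1]
    - [0,0.015,0,0,0,0,1]
    - [0,0,0,0,0,0,1]
    - [0,0,0,0,0,0,1]

```text
t: 8.25
tcp_pos: [0.5151, -0.4367, 0.2267]
tool_rot: [0.991, -0.132, -0.0, -0.001]
force: [-0.1, 0.6, 0.2]
finger_gap: 0.998
gripper_force: 0.0
```

```bash
cat > d.py <<'E'
import sys
from station import manip
from h import *
s=manip.sense();print(s["t"],delta(s,[float(a) for a in sys.argv[1:4]]).round(4),s["finger_gap"],s["gripper_force"],np.degrees(np.arctan2(*pose(s)[1::-1,0])),s["force"].round(1))
E
python3 d.py .5094 -.4371 .045
```

```text
8.25 [-0.0052  0.0023  0.1817] 0.9981372771176201 0.0 -15.15035791176804 [-0.1  0.6  0.2]
```

Call:
drive_tool:
  plan:
    - [-0.005,0.0025,0.03,0,0,0,1]
    - [0,0,0.045,0,0,0,1]
    - [0,0,0.045,0,0,0,1]
    - [0,0,0.035,0,0,0,1]
    - [0,0,0.02,0,0,0,1]
    - [0,0,0.006,0,0,0,1]
    - [0,0,0,0,0,0,1]
    - [0,0,0,0,0,0,0.3]
    - [0,0,0,0,0,0,0.12]
    - [0,0,0,0,0,0,0.12]
  newtons: 20

```text
t: 9.25
tcp_pos: [0.5108, -0.4409, 0.0491]
tool_rot: [0.991, -0.133, 0.002, 0.001]
force: [1.2, 0.8, 3.4]
finger_gap: 0.564
gripper_force: 5.9
```

Call:
drive_tool:
  plan:
    - [0,0,0,0,0,0,0.12]
    - [0,0,0,0,0,0,0.12]
    - [0,0,0,0,0,0,0.12]

```text
t: 9.55
tcp_pos: [0.5108, -0.4409, 0.0491]
tool_rot: [0.991, -0.133, 0.002, 0.001]
force: [1.1, 1.5, 5.5]
finger_gap: 0.567
gripper_force: 6.9
```

```bash
python3 d.py .5094 -.4371 .045
```

```text
9.55 [-0.0024 -0.0033  0.0041] 0.5669378171601557 6.941100617504503 -15.259821296394755 [1.1 1.5 5.5]
```

Call:
drive_tool:
  plan:
    - [0,0,-0.01,0,0,0,0.12]
    - [0,0,-0.02,0,0,0,0.12]
    - [0,0,-0.03,0,0,0,0.12]
    - [0,0,-0.03,0,0,0,0.12]
    - [0,0,-0.03,0,0,0,0.12]
    - [0,0,-0.02,0,0,0,0.12]
    - [0,0,0,0,0,0,0.12]
    - [0,0,0,0,0,0,0.12]

```text
t: 10.35
tcp_pos: [0.5088, -0.4397, 0.1866]
tool_rot: [0.991, -0.133, 0.0, 0.0]
force: [-0.4, 0.2, -1.6]
finger_gap: 0.556
gripper_force: 4.6
```

Run:
```python
from station import manip
from h import *
s=wrist(manip,"w5"); sd=manip.snapshot("side"); np.savez("side5.npz",**sd)
t=manip.sense();print(t["tcp_pos"],t["finger_gap"],t["gripper_force"],t["force"])
x,y=project(sd,t["tcp_pos"])[0].astype(int);print(x,y)
c=cv2.resize(sd["image"][max(0,y-90):y+90,max(0,x-80):x+150],None,fx=2.4,fy=2.4)[:,:,::-1]; w=cv2.resize(s["image"],(560,420))[:,:,::-1]
o=np.zeros((600,800,3),np.uint8); c2=cv2.resize(c,(400,int(c.shape[0]*400/c.shape[1]))); w2=cv2.resize(s["image"],(400,300))[:,:,::-1]
o[:c2.shape[0],:400]=c2; o[:300,400:]=w2; cv2.imwrite("pics/lift.png",o[:max(300,c2.shape[0])])
```

```text
[ 0.50820926 -0.43896215  0.1846473 ] 0.5614124066602669 4.571397097315639 [-0.21264164 -0.55016639 -1.58435677]
350 261
```

View pics/lift.png

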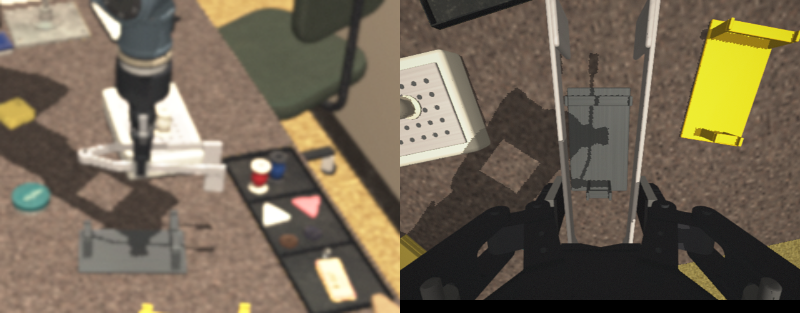

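The tongs are lifted level off the rest (side crop, left). In the wrist view (right), both arms run symmetrically ahead, with the jaws at (557,30) and (645,30). Next I'll measure the tongs in the tool frame.

Run:
```python
from m import *
s=load("w5.npz"); s["extrinsics"]=s["mount"]; P=cloud(s); ok=s["z_map"]>0
m=ok&(P[...,0]>.03)&(P[...,0]<.14)&(abs(P[...,1])<.045)&(abs(P[...,2]+.01)<.025)
for sg in(1,-1):
    k=m&(P[...,1]*sg>0); q=P[k]
    for a in np.arange(.03,.14,.02):
        j=(q[:,0]>a)&(q[:,0]<a+.006)
        if j.sum()>3: print(sg,round(a,3),j.sum(),"inner y",np.percentile(abs(q[j,1]),5).round(4),"med",np.median(q[j,1]).round(4),"top z",np.percentile(q[j,2],10).round(4))
    print("tip x",np.percentile(q[:,0],99.5))
```

```text
1 0.03 211 inner y 0.0225 med 0.0229 top z -0.0091
1 0.05 238 inner y 0.0236 med 0.0241 top z -0.009
1 0.07 269 inner y 0.0247 med 0.0252 top z -0.0091
1 0.09 540 inner y 0.0234 med 0.0246 top z -0.0093
1 0.11 86 inner y 0.0244 med 0.0246 top z -0.0038
tip x 0.11187371997392917
-1 0.03 204 inner y 0.0218 med -0.0223 top z -0.0092
-1 0.05 232 inner y 0.0226 med -0.023 top z -0.0092
-1 0.07 267 inner y 0.0232 med -0.0238 top z -0.009
-1 0.09 519 inner y 0.0216 med -0.0228 top z -0.0092
-1 0.11 87 inner y 0.0222 med -0.0224 top z -0.0034
tip x 0.1122569432859756
```

Call:
drive_tool:
  plan:
    - [-0.002,-0.01,0,0,0,0,0.12]
    - [-0.004,-0.02,0,0,0,0,0.12]
    - [-0.0065,-0.03,0,0,0,0,0.12]
    - [-0.0065,-0.03,0,0,0,0,0.12]
    - [-0.0065,-0.03,0,0,0,0,0.12]
    - [-0.0065,-0.03,0,0,0,0,0.12]
    - [-0.0065,-0.03,0,0,0,0,0.12]
    - [-0.0065,-0.03,0,0,0,0,0.12]
    - [-0.005,-0.02,0,0,0,0,0.12]
    - [-0.0015,-0.0065,0,0,0,0,0.12]

```text
t: 11.45
tcp_pos: [0.5203, -0.1947, 0.1851]
tool_rot: [0.991, -0.131, -0.002, -0.001]
force: [0.4, -0.4, -1.4]
finger_gap: 0.562
gripper_force: 4.6
```

Call:
drive_tool:
  plan:
    - [0,0,0,0,0,0,0.12]
    - [0,0,0,0,0,0,0.12]

```text
t: 11.65
tcp_pos: [0.5217, -0.1988, 0.1859]
tool_rot: [0.991, -0.133, 0.0, 0.0]
force: [-0.4, -0.5, -0.6]
finger_gap: 0.561
gripper_force: 4.6
```

```bash
python3 d.py .5198 -.1972 .096
python3 - <<'E'
from station import manip
from m import *
s=wrist(manip,"w6");P=cloud(s);ok=s["z_map"]>0; Tm=pose(manip.sense())
m=ok&(np.hypot(P[...,0]-.6165,P[...,1]+.2245)<.03)&(abs(P[...,2]-.097)<.007); Q=(P-Tm[:3,3])@Tm[:3,:3]
print("spool tool",m.sum(),cv2.minEnclosingCircle((Q[m][:,:2]*1000).astype(np.float32)))
a=ok&(abs(Q[...,2]+.01)<.025)&(Q[...,0]>.03)&(abs(Q[...,1])<.045)
for sg in(1,-1): q=Q[a&(Q[...,1]*sg>0)]; print("jaw",q[:,0].max(),np.median(q[(q[:,0]>.09)&(q[:,0]<.1),1]))
E
```

```text
11.65 [-0.0023 -0.0011  0.0899] 0.5605895660353659 4.571644319803454 -15.228586200552872 [-0.4 -0.5 -0.6]
spool tool 1744 ((98.0418701171875, -0.5537410378456116), 14.594435691833496)
jaw 0.1134035155709386 0.02429978660396669
jaw 0.11411653508054441 -0.023393433619808734
```

View pics/w6.png

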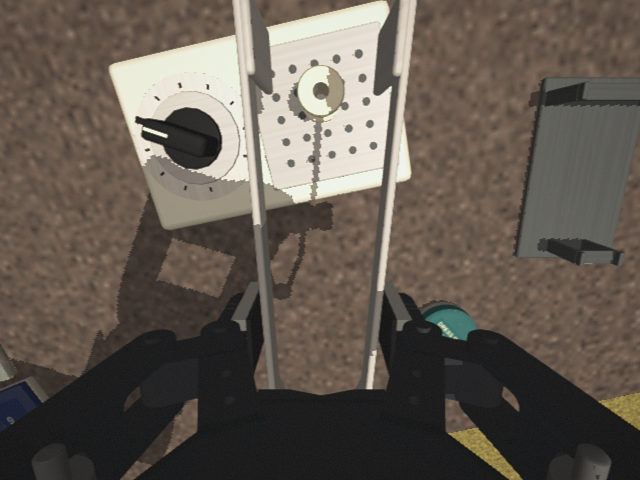

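The spool top (320,90) sits between the jaws ((260,60) and (388,55)), the dial pointer is at the long mark (140,122), and the pin tin at (448,322) is clear. Descending.

Call:
drive_tool:
  plan:
    - [-0.0023,-0.001,0.01,0,0,0,0.12]
    - [0,0,0.015,0,0,0,0.12]
    - [0,0,0.015,0,0,0,0.12]
    - [0,0,0.015,0,0,0,0.12]
    - [0,0,0.015,0,0,0,0.12]
    - [0,0,0.012,0,0,0,0.12]
    - [0,0,0.007,0,0,0,0.12]
    - [0,0,0,0,0,0,0.12]
    - [0,0,0,0,0,0,0.12]

```text
t: 12.6
tcp_pos: [0.5197, -0.1968, 0.0973]
tool_rot: [0.991, -0.133, 0.0, 0.0]
force: [0.6, 1.2, -1.6]
finger_gap: 0.559
gripper_force: 4.6
```

```bash
python3 d.py .5198 -.1972 .096
python3 - <<'E'
from station import manip
from m import *
s=wrist(manip,"w7");P=cloud(s);ok=s["z_map"]>0; Tm=pose(manip.sense())
m=ok&(np.hypot(P[...,0]-.6165,P[...,1]+.2245)<.018)&(abs(P[...,2]-.097)<.004); Q=(P-Tm[:3,3])@Tm[:3,:3]
print("spool tool",m.sum(),cv2.minEnclosingCircle((Q[m][:,:2]*1000).astype(np.float32)))
E
```

```text
12.6 [0.0002 0.0003 0.0013] 0.5585516715005979 4.571977332816459 -15.235781831251385 [ 0.6  1.2 -1.6]
spool tool 5359 ((100.5047607421875, 1.3046214580535889), 14.731971740722656)
```

View pics/w7.png

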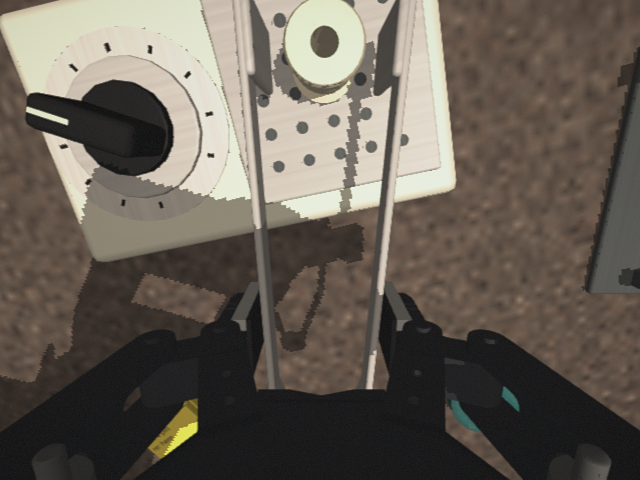

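The spool (324,42) is centred between the jaws. Closing at 35 N.

Call:
drive_tool:
  plan:
    - [0,0,0,0,0,0,0.05]
    - [0,0,0,0,0,0,0]
    - [0,0,0,0,0,0,-0.1]
    - [0,0,0,0,0,0,-0.5]
    - [0,0,0,0,0,0,-1]
    - [0,0,0,0,0,0,-1]
    - [0,0,0,0,0,0,-1]
    - [0,0,0,0,0,0,-1]
  newtons: 37

```text
t: 13.45
tcp_pos: [0.5197, -0.1966, 0.0973]
tool_rot: [0.991, -0.132, 0.0, 0.0]
force: [-1.2, 0.7, 0.8]
finger_gap: 0.459
gripper_force: 39.2
```

Call:
drive_tool:
  plan:
    - [0,0,-0.004,0,0,0,-1]
    - [0,0,-0.008,0,0,0,-1]
    - [0,0,-0.012,0,0,0,-1]
    - [0,0,-0.015,0,0,0,-1]
    - [0,0,-0.015,0,0,0,-1]
    - [0,0,-0.012,0,0,0,-1]
    - [0,0,-0.008,0,0,0,-1]
    - [0,0,-0.004,0,0,0,-1]
    - [0,0,0,0,0,0,-1]
    - [0,0,0,0,0,0,-1]

```text
t: 14.45
tcp_pos: [0.5192, -0.1963, 0.1748]
tool_rot: [0.991, -0.132, -0.0, -0.0]
force: [-0.0, 0.1, -0.3]
finger_gap: 0.453
gripper_force: 38.9
```

Call:
drive_tool:
  plan:
    - [0,0,0,0,0,0,-1]
    - [0,0,0,0,0,0,-1]
    - [0,0,0,0,0,0,-1]
    - [0,0,0,0,0,0,-1]
    - [0,0,0,0,0,0,-1]

```text
t: 14.95
tcp_pos: [0.5195, -0.1966, 0.175]
tool_rot: [0.991, -0.132, -0.0, -0.0]
force: [0.0, -0.7, -0.7]
finger_gap: 0.453
gripper_force: 38.9
```

Run:
```python
from station import manip
from m import *
s=wrist(manip,"w8");t=manip.sense();T=pose(t);P=cloud(s);Q=(P-T[:3,3])@T[:3,:3];ok=s["z_map"]>0
print(t["tcp_pos"],t["finger_gap"],t["gripper_force"],t["force"])
m=ok&(np.hypot(Q[...,0]-.1,Q[...,1]-.001)<.013)&(Q[...,2]<.05)&(Q[...,2]>-.03)
print("spool top z",m.sum(),np.percentile(P[m][:,2],[10,50,90]),Q[m].mean(0))
m=ok&(np.hypot(P[...,0]-.6155,P[...,1]+.1258)<.035)&(abs(P[...,2]-.089)<.006); print("bar",box(P,m))
sd=manip.snapshot("side");x,y=project(sd,T[:3,3]+T[:3,0]*.1)[0].astype(int)
c=cv2.resize(sd["image"][y-60:y+60,x-80:x+80],(400,300),interpolation=2); cv2.imwrite("pics/end.png",np.hstack([c,cv2.resize(s["image"],(400,300))])[:,:,::-1])
```

```text
[ 0.5195395  -0.1965428   0.17508781] 0.452404405538582 38.874253034591675 [ 0.51158247 -0.61443844 -1.74510374]
spool top z 5411 [0.15091971 0.17348403 0.17451377] [0.09986909 0.00098096 0.00655092]
bar ((615.1728515625, -126.28634643554688), (41.86022186279297, 14.15951156616211), 56.64107894897461)
```

View pics/end.png

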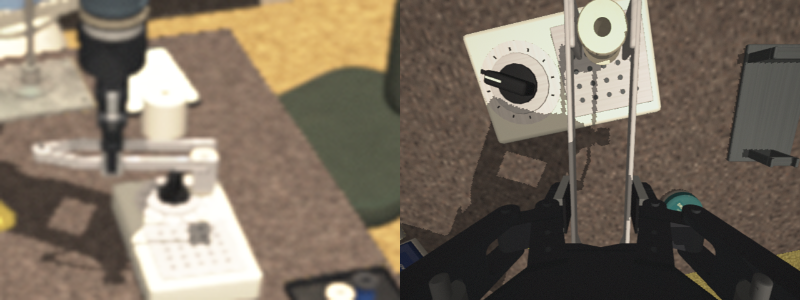

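The spool (602,27) is clamped upright in the jaws. Its top is at 0.174 m, so it stands about 78 mm clear of the plate. The dial bar measures 56.6°, at the mark. Handing in.

```bash
python3 -c "
from station import manip
print(manip.sign_off())"
```

```text
the job is handed in; nothing more can be done
None
```

I turned the dial to the long mark (measured at its final angle) and handed in the job with the spool held upright in the tongs, about 78 mm clear of the plate; the hand-in returned no verdict.

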